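# Couple the funnel ring to the water bath

## Robot

A 6-joint arm with a two-finger parallel gripper is mounted at the origin on the work surface. World frame = base frame: x ahead of the robot, y to its left, z up, the work surface at z = 0. Lengths are in mm, angles in rad, forces in N, time in s.
With the tool pointing down it reaches from about 325 to 1000 mm from the base axis. Payload 5.1 kg.
Tool frame: the origin (TCP) lies between the finger pads; the fingertips stand 25 mm ahead of it and the grasp point (between the pads) lies 6 mm ahead of it; z points along the fingers, y is the direction in which the jaws open and shut (so a half turn about z gives the same grasp; the last joint's range is limited). The gripper opens to 85 mm and grips with 20 to 120 N. Pads are 22 mm wide; open, the fingers measure 114 mm over their backs; the gripper's body (76 mm by 85 mm) begins 54 mm behind the grasp point. The pads swing forward as they close: fully open they stand 13 mm farther back than shut.
Start: joints at [-1.303, 0.124, 1.65, -0, 1.367, -0.083], TCP at [223.339, -610.413, 256.322] pointing down, gripper open.
Joint ranges: [-2.61, 2.61], [-1.02, 2.33], [0.03, 2.71], [-1.35, 4.49], [0.32, 2.68], [-2.91, 2.91]. Speed limits (rad/s): [2.57, 2.57, 3.14, 3.14, 3.14, 3.14].

## Interface

Orientations are given as a rotation vector (axis times angle).
In Python, from bench import env, viewer gives the robot as it stands. The module is installed in compiled form; this text tells all that it offers.
- The arm moves only by the tool move_arm, never from a script. Its argument "rows" is a list of rows, each a list of 3 entries, a list of its own where there are three numbers: the shift along the world's x, y, z as a fraction of full scale, then the turn about the world's z as a fraction of full scale, then the opening, from -1 (shut) to 1 (fully open). In form: [[[tx, ty, tz], spin, claw], ...]. A call has 1 to 8 rows; each row is the pose to reach, as a shift and turn from the pose measured when the call began; what a row does not reach only later rows make up. Full scale, the value 1, is 0.1 m for a shift and 30 degrees for a turn. A row lasts 1/10 s, in which the tool goes at most 50 mm and 8.59 degrees, less where a joint would pass 70% of its speed; a pose out of reach is approached as far as the arm can. A call with a number of a shift or a turn outside -1 to 1 is refused whole. A call with a gripper value outside its range is refused whole. The fingers move at their own pace and stop on an object; "grip_force" is the grip in N (left out, the last holds). Time passes only in rows, so rows that repeat a pose let the fingers close. It gives the time, the measured TCP pose, the force and the opening at its end, in the units of the state.
- env.get_state(): the state, without advancing time (a new reading comes with each control period).
- viewer.camera(name): name is "scene" or "top" or "wrist"; returns a dict with "frame" (384x512x3 uint8, blue, green, red), "range_z" (384x512 float32, mm along the optical axis (not along the pixel's ray), 0 where there is no reading), "intrinsics" (3x3 intrinsics, pixels), "k1" (the pictures are not rectified: a ray, as slopes to the right and down, at radius r is drawn at 1 + k1 r^2 times it, then the intrinsics apply), "pose" (4x4, takes a point from camera to world coordinates). Camera axes: x right, y up, looking along -z (the intrinsics and any distortion apply to the point x, -y, -z); pixel columns grow to the right and rows downward; lengths in mm; the calibration is good to about 2 mm. A picture is of the moment at which its call begins.
- env.close_job(): hands the job in, once; it reports no verdict.
Trained networks look in the newest picture that a camera, given by its name, has taken for a name from the list of things; names that differ only in an ending like _2 or _b are one class to them, and where a whole thing is asked for, a point or a joint stands for the part that bears it (a point fixed in the world has none). Each returns a list of dicts, best first, with "confidence" (0 to 1); they miss things now and then, are a little off and sometimes report something else, mostly with a low value. They report only what shows in the picture. A call takes as long as a camera call.
- viewer.look_for(camera, query): "point" ([column, row] in pixels, amid what is visible of it).
The state is a dict: "time_s": time; "q": joint angles; "joint_velocities": joint speeds; "effort": joint torques, N m; "tool_pos": TCP position; "tcp_rot": TCP orientation; "ft_force": force on the tool from outside, world axes, zero at the start; "torque": the same for the moment, N m; "gripper_width": opening from 0.0 (shut) to 1.0 (fully open).
Only numpy, scipy, OpenCV 4.12 (cv2) and the standard library are available. Lean on these libraries where they do the work, as an engineer would, in place of code of your own. Each camera call takes 0.05 s, during which the arm holds its last target. There are 200 camera calls.

## Task

Mount the loose funnel ring on the small water bath: raise the locking handle of its coupler all the way, gently lower the coupler over the bath's ball stud until it sits flat on the collar with the ring centred over the bath's round opening, then press the handle fully down to lock it. Leave the other labware standing where it is.

Things in the scene. Friction and masses are not known exactly. Their poses are not given: they have to be found in the camera images.
- housing (a point): Grip point of the loose coupler's aluminium housing (37 mm wide in y, 83 mm long, 44 mm tall; about 0.85 kg in all), which starts flat on the bench. The point lies midway between the flat side faces, 8 mm in front (+x) of the socket axis, 28 mm above the underside, near the centre of mass. Axes: z up, x towards the funnel ring, -x towards the handle. The raised handle stands clear behind a grip here.
- coupler: The whole coupler with its funnel ring and handle; origin at the underside's centre below the socket; axes as for housing. Grip it at housing.
- socket (a point): Centre of the coupler's ball socket (27 mm square hole, 37 mm deep, open below), 24 mm above the underside; axes as for housing. Housing spans x -38 to +45 mm from here. Seated, this point coincides with ball. Handle down: a pawl closes the socket and the ball cannot enter or leave. Handle fully raised: open.
- ring (a point): Centre of the funnel ring, a steel wire ring 72 mm across at the wire's centre line (8 mm wire), fixed to the coupler 110 mm in front (+x) of the socket axis, 26 mm above the underside.
- hinge (a point): Hinge axis of the locking handle, 28 mm behind (-x) the socket axis and 36 mm above the underside; the axis is parallel to the coupler's y. Axes as the coupler's.
- handle (a point): Centre of the round dark knob, 30 mm in diameter, at the end of the locking handle, a lever of 8 mm dark rod. Handle down: 80 mm behind (-x) and 10 mm above the hinge (46 mm above the underside); raised: 42 mm behind and 69 mm above it. It can be pinched from above across the coupler's y, and then turns freely between the fingers. The frame turns with the handle.
- lever (a joint): Angle of the locking handle, rad: 0 = fully down (locked), 0.9 = fully raised (open), its stop. It stays where it is left (friction about 0.03 N m, about 0.4 N at the knob) and has no spring. Lift along the arc about the hinge: a pull straight up beyond about 1.5 N tips the coupler forward.
- ball (a point): Centre of the steel ball (24 mm across) on the stud of the fixed water bath; a 9 mm neck joins it to a flat round collar 66 mm across, whose top is 24 mm below the ball's centre, 22 mm above the bath's top and 132 mm above the bench. Axes are the bath's: z up, y towards the bath's opening. The coupler can face any way on it.
- opening (a point): Centre of the bath's round opening (66 mm dark hole in stepped white rings 132 mm across, 15 mm high), on the rings' top, 125 mm above the bench; 110 mm from the ball along the bath's +y.
- bath: The fixed small water bath, white with a steel top: 170 mm (x) by 250 mm (y), 110 mm tall; origin under its centre; the control panel is on its -x side, the ball stud 70 mm towards -y, the opening 40 mm towards +y. It does not move.
- seal_a: Bystander, to be left alone: flat white plastic ring, 100 mm across, 6 mm thick, lying on the bench; origin at the centre of its underside
- seal_b: Bystander, to be left alone: flat white plastic ring, 76 mm across, 6 mm thick, lying on the bench between coupler and bath; origin at the centre of its underside
- beaker: Bystander, to be left alone: small glass beaker, 60 mm across, 65 mm tall; origin at the centre of its underside
- flask_a: Bystander, to be left alone: conical glass flask, 82 mm across, 128 mm tall; origin at the centre of its underside
- flask_b: Bystander, to be left alone: conical glass flask, 82 mm across, 128 mm tall; origin at the centre of its underside
- bottle_a: Bystander, to be left alone: white plastic bottle, 70 mm across, 170 mm tall; origin at the centre of its underside
- bottle_b: Bystander, to be left alone: white plastic bottle, 70 mm across, 170 mm tall; origin at the centre of its underside

How it is judged (in metres and radians):
On the way, in this order (a step that is already met when the one before it is completed fails the run):
1. the locking handle is raised (at least 0.7 rad) before the coupler is on the ball (value of joint lever above 0.7 rad and distance between socket and ball above 0.03 m), for 0.2 s.
2. the coupler sits on the ball and collar (socket centre within 4 mm sideways and 3 mm in height of the ball's, level) with the handle still up (above 0.5 rad) (horizontal distance between socket and ball below 0.004 m and z of socket in the frame of ball below 0.003 m and angle between socket's own z axis and vertical below 0.06 rad and value of joint lever above 0.5 rad), for 0.2 s.
3. the handle is pressed down (below 0.1 rad) with the coupler seated (horizontal distance between socket and ball below 0.004 m and z of socket in the frame of ball below 0.003 m and angle between socket's own z axis and vertical below 0.06 rad and value of joint lever below 0.1 rad), for 0.2 s.
At the end, for the whole second after the job is handed in: The coupler sits flat on the bath's collar (its socket centre within 4 mm sideways and 3 mm in height of the ball's, tilted less than 0.06 rad), the handle is down (below 0.1 rad), and the ring's centre is within 18 mm, seen from above, of the opening's centre (all of step 3 and horizontal distance between ring and opening below 0.018 m); the robot touches nothing.
It fails at once if a bystander is moved by more than 40 mm (distance of any of seal_a, seal_b, beaker, flask_a, flask_b, bottle_a, bottle_b from where it was at the start of the episode above 0.04 m).
It fails at once if the bath is struck or pressed hard (over 80 N) (contact force between bath and anything else above 80 N).
It fails at once if the coupler is dropped or slammed onto the ball (faster than 0.4 m/s within 30 mm of its seat) (distance between socket and ball below 0.03 m and linear speed of coupler above 0.4 m/s).
It also fails if it takes over 58 s, if anything falls off the work surface, if the arm or the gripper's body presses on something with over 40 N, if the wrist force passes 120 N, or if a joint passes its speed limit or range.

## Working session

There is one attempt and no reset: what is moved stays moved. The work goes in short steps, Python scripts to look and compute and a tool call to move; the robot and the scene stay as the last step left them, time stands still between calls to the robot, and variables do not carry over. Pictures are saved under pics/ and viewed, about 8 in all and at most 12, crops included, and the job is handed in when it is done.

Besides the shell and the picture viewer there is one more tool, called after "Emit:" as name(argument=value, ...), one argument or row to a line, values as JSON. move_arm: Moves the arm, as the interface text tells. Its arguments: {"type":"object","properties":{"rows":{"type":"array"},"grip_force":{"type":"number"}},"required":["rows"]}

```bash
mkdir -p pics; cat > h.py <<'E'
import numpy as np, cv2
from bench import env, viewer
def cam(n): return viewer.camera(n)
def ray(c,u,v):
    K=np.array(c["intrinsics"]); k=c["k1"]
    p=cv2.undistortPoints(np.array([[[u,v]]],float),K,np.array([k,0,0,0.]))[0,0] 
    return p
def p3(c,u,v,z=None):
    """world point: from depth (z=None) or on plane z"""
    s=ray(c,u,v); T=np.array(c["pose"]); d=np.array([s[0],-s[1],-1.])
    if z is None:
        r=c["range_z"][int(round(v)),int(round(u))]; return (T@np.r_[d*r,1])[:3]
    w=T[:3,:3]@d; o=T[:3,3]; return o+w*(z-o[2])/w[2]
def cloud(c):
    H,W=c["range_z"].shape; uu,vv=np.meshgrid(np.arange(W),np.arange(H))
    p=cv2.undistortPoints(np.stack([uu,vv],-1).reshape(-1,1,2).astype(float),np.array(c["intrinsics"]),np.array([c["k1"],0,0,0.]))[:,0]
    r=c["range_z"].reshape(-1); P=np.c_[p[:,0]*r,-p[:,1]*r,-r]; T=np.array(c["pose"])
    return (P@T[:3,:3].T+T[:3,3]).reshape(H,W,3)
E
python3 - <<'E'
from h import *
ims=[]
for n in ["scene","top"]:
    c=cam(n); ims.append(c["frame"])
    print(n,np.array(c["pose"]).round(2).tolist(),c["k1"])
    for q in ["housing","coupler","socket","ring","hinge","handle","ball","opening","bath","seal_a","beaker","flask_a","bottle_a"]:
        for r in viewer.look_for(n,q)[:2]:
            print(q,np.round(r["point"],1),round(r["confidence"],2),p3(c,*r["point"]).round(0))
    cv2.imwrite(f"pics/{n}0.png",cv2.resize(c["frame"],(800,600)))
print(env.get_state())
E
```

```text
scene [[0.48, -0.71, 0.52, 1158.27], [0.88, 0.38, -0.3, -377.74], [0.01, 0.59, 0.8, 1001.78], [0.0, 0.0, 0.0, 1.0]] -0.011133350575069815
housing [201.6 187.8] 0.76 [ 486. -170.   44.]
housing [314.9 143.9] 0.43 [546. 176. 112.]
coupler [201.6 188.9] 0.97 [ 492. -172.   46.]
coupler [317.6 144.2] 0.18 [551. 182. 112.]
socket [209.1 188.8] 0.95 [ 501. -153.   45.]
ring [205.2 188.8] 0.94 [ 495. -162.   44.]
hinge [207.5 191. ] 0.59 [ 505. -160.   44.]
handle [173.1 190.2] 0.53 [ 462. -248.   53.]
ball [315.2 143.5] 0.84 [545. 177. 112.]
opening [318.2 142.8] 0.81 [546. 188. 111.]
bath [316.4 143.2] 0.82 [545. 183. 110.]
seal_a [229.4 165.5] 0.83 [423. -49.   7.]
seal_a [253.5 211.2] 0.78 [603. -61.  -3.]
beaker [280.4 245. ] 0.63 [742. -53.  11.]
flask_a [197.5 273.9] 0.92 [ 736. -292.   65.]
flask_a [245.  260.6] 0.62 [ 757. -170.   57.]
bottle_a [340.6 211.8] 0.9 [774. 105. 107.]
bottle_a [311.  227.1] 0.83 [778.   8. 113.]
top [[0.0, 1.0, -0.07, 492.62], [-1.0, 0.0, -0.02, -48.78], [-0.02, 0.07, 1.0, 1180.98], [0.0, 0.0, 0.0, 1.0]] -0.15681884439366447
housing [311.5 229.5] 0.93 [ 
[... 781 characters left out ...]
37.9 124. ] 0.65 [737.  30. 126.]
{'time_s': 1.4, 'q': array([-1.30258413e+00,  1.23792018e-01,  1.65029864e+00,  1.91459981e-05,
        1.36750434e+00, -8.26013272e-02]), 'joint_velocities': array([0.00054715, 0.00019939, 0.00201005, 0.00033301, 0.00096328,
       0.00040473]), 'effort': array([-1.35117084e-04, -4.23584676e+01, -3.65743732e+01, -1.55626444e-04,
        5.58822903e-04, -4.93700526e-06]), 'tool_pos': array([ 223.35336642, -610.40782452,  256.32818578]), 'tcp_rot': array([-3.09338397e+00, -5.48228470e-01, -2.89873743e-05]), 'ft_force': array([ 0.03848518,  0.24572941, -0.86989291]), 'torque': array([-0.02703981, -0.03448376,  0.00969856]), 'gripper_width': 0.9959122629691887}
```

View pics/top0.png

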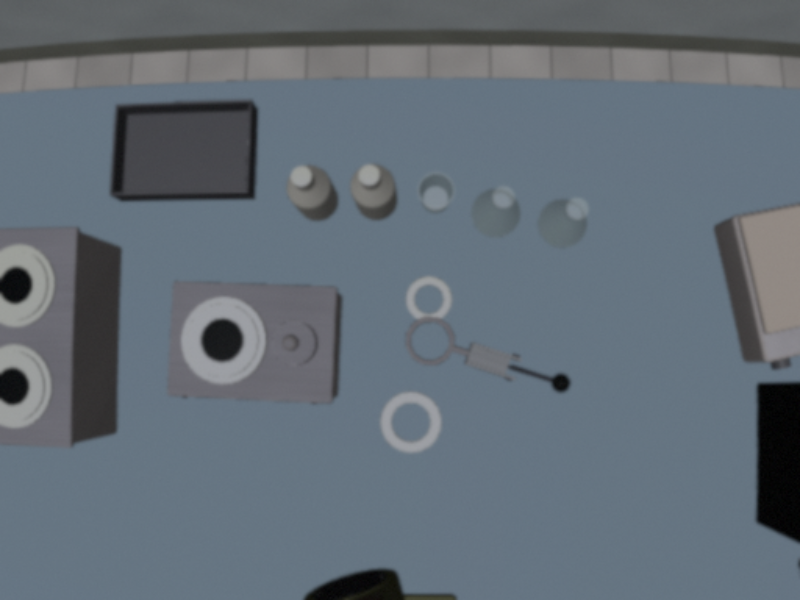

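View pics/scene0.png

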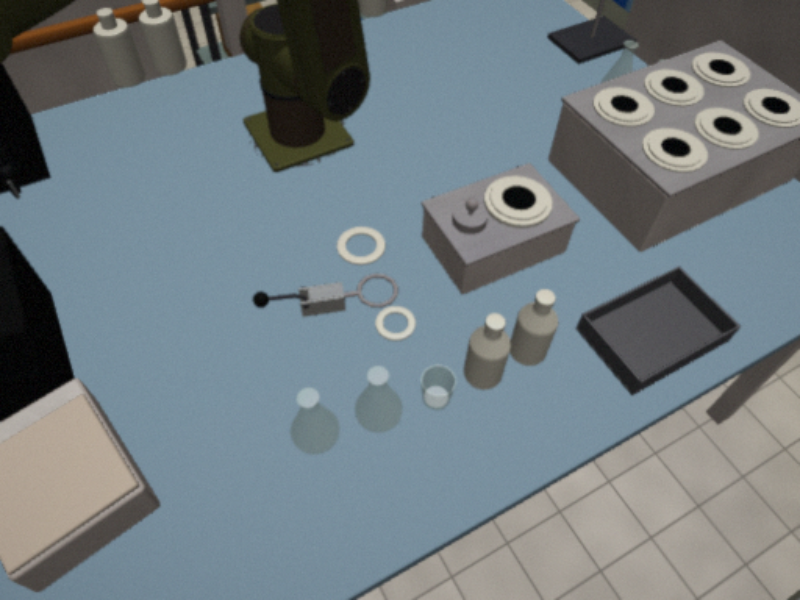

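```bash
python3 - <<'E'
from h import *
c=cam("top"); print(c["intrinsics"])
g=c["frame"]; P=cloud(c)
# knob: dark blob
m=(g.max(2)<45).astype(np.uint8); roi=np.zeros_like(m); roi[230:260,340:375]=1
n,l,s,ce=cv2.connectedComponentsWithStats(m*roi); i=1+np.argmax(s[1:,4]); print("knob",ce[i],s[i],p3(c,*ce[i],46))
k=.64
for nm,u,v,z in [("ring",430,341,26),("ball",290,342,156),("open",222,340,125),("hous",488,360,44)]: print(nm,p3(c,u*k,v*k,z).round(1))
# housing by height
x,y,z=P[...,0],P[...,1],P[...,2]
M=(z>30)&(z<60)&(abs(x-487)<60)&(abs(y+150)<60); q=P[M]; print(len(q),q.mean(0)); 
print(cv2.minAreaRect(q[:,:2].astype(np.float32)))
E
```

```text
[[458.52098333   0.         263.84401358]
 [  0.         458.52098333 194.51544648]
 [  0.           0.           1.        ]]
knob [358.36       244.54666667] [354 240  10  10  75] [ 452.92797503 -264.08422951   46.        ]
ring [518.5 -58.2  26. ]
ball [513.5 144.4 156. ]
open [516.6 253.6 125. ]
hous [ 488.1 -150.    44. ]
495 [ 487.99021001 -154.75940047   41.83250882]
((490.6507568359375, -146.89181518554688), (133.12384033203125, 42.603179931640625), 71.87712097167969)
```

Emit:
move_arm(
  rows=[
    [[0.25,0.4,0],0.28,1],
    [[0.5,0.8,0],0.56,1],
    [[0.7,1,0],0.8,1],
  ],
)

```text
time_s: 1.75
tool_pos: [294.1, -508.1, 256.2]
tcp_rot: [-2.908, -1.188, -0.001]
ft_force: [1.0, 0.5, -0.5]
gripper_width: 1.004
```

Emit:
move_arm(
  rows=[
    [[0.25,0.4,0],0.28,1],
    [[0.5,0.8,0],0.56,1],
    [[0.7,1,0],0.8,1],
    [[0.7,1,0],0.8,1],
  ],
)

```text
time_s: 2.15
tool_pos: [366.0, -405.8, 256.5]
tcp_rot: [-2.593, -1.774, -0.002]
ft_force: [-0.2, -0.7, 0.2]
gripper_width: 1.0
```

Emit:
move_arm(
  rows=[
    [[0.4,0.4,0],0.15,1],
    [[0.8,0.8,0],0.15,1],
    [[0.9,0.9,0],0.15,1],
    [[0.9,0.9,0],0.15,1],
    [[0.9,0.9,0],0.15,1],
  ],
)

```text
time_s: 2.65
tool_pos: [455.9, -316.2, 256.5]
tcp_rot: [-2.521, -1.874, -0.001]
ft_force: [-0.4, 0.5, -0.5]
gripper_width: 1.002
```

```bash
cat >> h.py <<'E'
def tool():
    s=env.get_state(); R=cv2.Rodrigues(np.array(s["tcp_rot"]))[0]
    return np.array(s["tool_pos"]),R,np.degrees(np.arctan2(-R[1,1],-R[0,1])),s
E
python3 - <<'E'
from h import *
c=cam("wrist"); t,R,y,s=tool(); print(t.round(1),"jaw yaw",y,s["q"].round(2),s["time_s"],s["ft_force"].round(2))
T=np.array(c["pose"]); print("cam in tool",(R.T@(T[:3,3]-t)).round(1),(R.T@T[:3,:3]).round(3).tolist(),np.array(c["intrinsics"]).round(1).tolist(),c["k1"])
cv2.imwrite("pics/w1.png",c["frame"])
E
```

```text
[ 455.5 -316.6  256.5] jaw yaw 163.1796514933171 [-0.7  -0.09  1.86  0.    1.36 -0.41] 2.7 [ 0.11  0.12 -0.27]
cam in tool [  83.2    1.1 -117. ] [[0.0, 0.947, 0.32], [1.0, -0.0, 0.001], [0.001, 0.32, -0.947]] [[312.4, 0.0, 254.9], [0.0, 312.4, 188.6], [0.0, 0.0, 1.0]] 0.002882800534732965
```

View pics/w1.png

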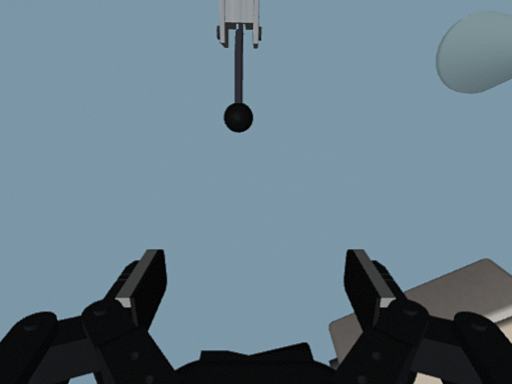

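```bash
python3 - <<'E'
from h import *
c=cam("wrist"); t,R,y,s=tool(); g=c["frame"]
m=(g.max(2)<40).astype(np.uint8); m[200:]=0
n,l,st,ce=cv2.connectedComponentsWithStats(cv2.morphologyEx(m,cv2.MORPH_OPEN,np.ones((11,11),np.uint8))); print(ce[1:],st[1:])
k=p3(c,*ce[1],46); print("knob",k.round(1))
h=p3(c,239.5,40,36); print("hinge-ish",h.round(1)); print("yaw lever",np.degrees(np.arctan2(*(p3(c,240,30,36)-k)[[1,0]])), "tool x yaw",np.degrees(np.arctan2(R[1,0],R[0,0])))
print("need tool shift",(k-t).round(1),"in tool",(R.T@(k-t)).round(1))
P=cloud(c); M=(P[...,2]>38)&(P[...,2]<52); M[150:]=0; q=P[M];print(len(q)); print(P[100:125:6,238].round(1))
E
```

```text
[[238.38525963 116.48576214]] [[226 104  26  26 597]]
knob [ 454.3 -263.7   46. ]
hinge-ish [ 477.1 -194.9   36. ]
yaw lever 71.40327939656675 tool x yaw 73.14185216926228
need tool shift [  -0.9   53.2 -210.5] in tool [ 50.5 -16.3 210.5]
2903
[[ 459.3 -247.9   51.6]
 [ 458.1 -253.    59.6]
 [ 456.7 -258.2   63.8]
 [ 454.9 -263.5   64. ]
 [ 453.1 -269.1   63.1]]
```

Emit:
move_arm(
  rows=[
    [[0,0.3,-0.4],-0.035,1],
    [[-0.01,0.53,-0.8],-0.035,1],
    [[-0.01,0.53,-1],-0.035,1],
    [[-0.01,0.53,-1],-0.035,1],
    [[-0.01,0.53,-1],-0.035,1],
  ],
)

```text
time_s: 3.25
tool_pos: [454.0, -265.1, 157.1]
tcp_rot: [2.542, 1.846, 0.001]
ft_force: [0.6, -0.7, 1.2]
gripper_width: 1.0
```

```bash
python3 - <<'E'
from h import *
c=cam("wrist"); t,R,y,s=tool(); print(t,y,s["time_s"]); g=c["frame"]
m=(g.max(2)<40).astype(np.uint8); m[:,:175]=0;m[:,335:]=0; m[340:]=0
n,l,st,ce=cv2.connectedComponentsWithStats(cv2.morphologyEx(m,cv2.MORPH_OPEN,np.ones((15,15),np.uint8)))
for i in range(1,n): print(ce[i],st[i],(R.T@(p3(c,*ce[i],46)-t)).round(1))
cv2.imwrite("pics/w2.png",g)
E
```

```text
[ 454.73078385 -265.48210264  158.25033304] 161.98713633553456 3.3
[254.06860902 195.06578947] [ 237  178   35   35 1064] [  0.6  -1.1 112.2]
```

Emit:
move_arm(
  rows=[
    [[0,0.01,-0.4],0,1],
    [[0,0.01,-0.8],0,1],
    [[0,0.01,-1],0,1],
    [[0,0.01,-1],0,1],
  ],
)

```text
time_s: 3.7
tool_pos: [453.6, -264.5, 56.8]
tcp_rot: [-2.542, -1.844, -0.0]
ft_force: [0.1, 0.2, -0.3]
gripper_width: 0.999
```

Emit:
move_arm(
  rows=[
    [[0,0,-0.06],0,0],
    [[0,0,-0.06],0,-1],
    [[0,0,-0.06],0,-1],
    [[0,0,-0.06],0,-1],
    [[0,0,-0.06],0,-1],
    [[0,0,-0.06],0,-1],
    [[0,0,-0.06],0,-1],
  ],
  grip_force=20,
)

```text
time_s: 4.4
tool_pos: [454.1, -265.2, 51.5]
tcp_rot: [2.542, 1.844, 0.0]
ft_force: [0.1, -2.8, -0.5]
gripper_width: 0.335
```

Emit:
move_arm(
  rows=[
    [[0.005,0.016,0.09],0,-1],
    [[0.013,0.041,0.177],0,-1],
    [[0.025,0.075,0.261],0,-1],
    [[0.039,0.119,0.341],0,-1],
    [[0.055,0.17,0.414],0,-1],
    [[0.074,0.229,0.481],0,-1],
    [[0.085,0.262,0.512],0,-1],
    [[0.085,0.262,0.512],0,-1],
  ],
)

```text
time_s: 5.2
tool_pos: [463.1, -238.6, 103.3]
tcp_rot: [2.54, 1.845, 0.001]
ft_force: [0.6, 0.4, -0.8]
gripper_width: 0.34
```

```bash
python3 - <<'E'
from h import *
c=cam("scene"); t,R,y,s=tool(); print(t.round(1),y,s["time_s"],s["ft_force"].round(2),s["torque"].round(2),s["gripper_width"])
cv2.imwrite("pics/s3.png",cv2.resize(c["frame"][110:270,120:330],None,fx=3.5,fy=3.5,interpolation=cv2.INTER_CUBIC))
E
```

```text
[ 463.  -238.9  103.1] 161.96113035524243 5.25 [ 0.88 -0.25  0.3 ] [-0.05 -0.04  0.06] 0.3329996573192635
```

View pics/s3.png

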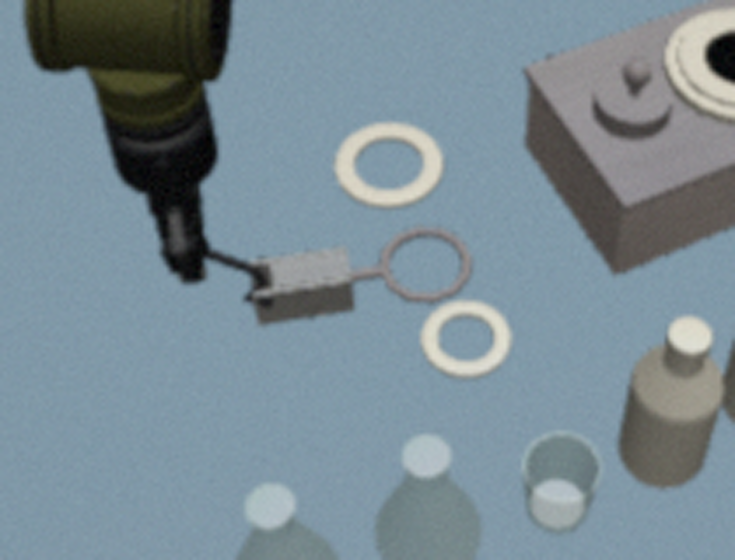

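Emit:
move_arm(
  rows=[
    [[0.013,0.04,0.034],0,-1],
    [[0.026,0.08,0.06],0,-1],
    [[0.036,0.11,0.078],0,-1],
    [[0.036,0.11,0.078],0,-1],
    [[0.036,0.11,0.078],0,-1],
  ],
)

```text
time_s: 5.75
tool_pos: [466.8, -228.2, 111.2]
tcp_rot: [2.54, 1.844, 0.0]
ft_force: [-0.4, -2.7, -0.3]
gripper_width: 0.338
```

Emit:
move_arm(
  rows=[
    [[0,0,0],0,0],
    [[0,0,0],0,1],
    [[0,0,0],0,1],
    [[0,0,0],0,1],
    [[0,0,0],0,1],
    [[-0.1,-0.2,0.4],0,1],
    [[-0.12,-0.3,0.8],0,1],
    [[-0.12,-0.3,1],0,1],
  ],
)

```text
time_s: 6.55
tool_pos: [455.7, -260.1, 215.3]
tcp_rot: [2.537, 1.839, 0.003]
ft_force: [-0.0, -0.2, 0.6]
gripper_width: 1.0
```

Emit:
move_arm(
  rows=[
    [[0,0,0.3],0,1],
    [[0,0,0.5],0,1],
    [[0,0,0.5],0,1],
    [[0,0,0.5],0,1],
  ],
)

```text
time_s: 6.95
tool_pos: [455.6, -260.0, 264.9]
tcp_rot: [2.537, 1.839, 0.003]
ft_force: [0.2, -0.7, -0.5]
gripper_width: 1.0
```

```bash
python3 - <<'E'
from h import *
c=cam("wrist"); t,R,y,s=tool(); print(t.round(1),y,s["time_s"],s["ft_force"].round(2))
cv2.imwrite("pics/w4.png",c["frame"])
P=cloud(c)
M=(P[...,2]>30)&(P[...,2]<60); M[300:]=0; M[:, :150]=0; M[:,350:]=0
print(cv2.boundingRect(M.astype(np.uint8)))
E
```

```text
[ 455.2 -259.6  263.7] 161.89688795435265 7.0 [-0.91 -0.7   0.09]
(232, 0, 42, 100)
```

View pics/w4.png

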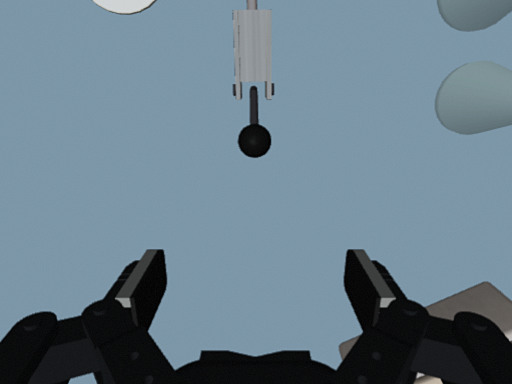

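Emit:
move_arm(
  rows=[
    [[0.12,0.4,0],0,1],
    [[0.24,0.8,0],0,1],
    [[0.32,1,0],0,1],
    [[0.32,1,0],0,1],
    [[0.32,1,0],0,1],
  ],
)

```text
time_s: 7.5
tool_pos: [486.6, -159.2, 261.9]
tcp_rot: [2.539, 1.843, -0.001]
ft_force: [-0.2, 0.2, -0.5]
gripper_width: 0.999
```

```bash
python3 - <<'E'
from h import *
c=cam("wrist"); t,R,y,s=tool(); print(t.round(1),y,s["time_s"],s["ft_force"].round(2))
g=c["frame"]; cv2.imwrite("pics/w5.png",g); np.save("w5.npy",g)
crop=cv2.resize(g[60:330,170:340],None,fx=3,fy=3,interpolation=cv2.INTER_CUBIC); crop=crop[:600]
cv2.imwrite("pics/w5c.png",cv2.resize(g[60:260,170:340],None,fx=3,fy=3,interpolation=cv2.INTER_CUBIC))
import pickle; pickle.dump((c,t,R),open("w5.pkl","wb"))
E
```

```text
[ 486.6 -159.8  262.3] 161.9001293199678 7.55 [-0.77 -0.17 -0.2 ]
```

View pics/w5c.png

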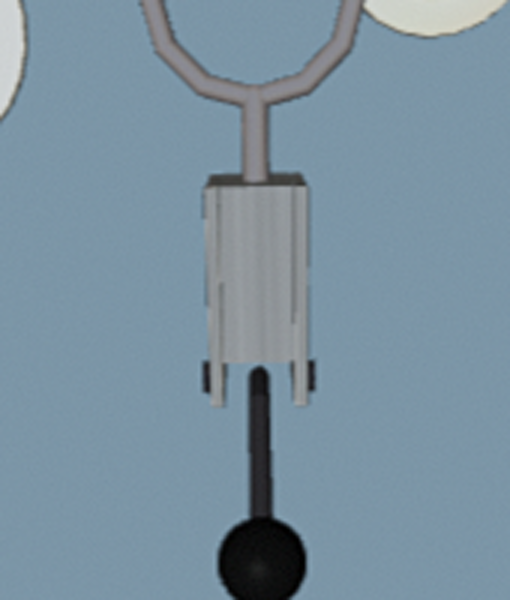

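```bash
python3 - <<'E'
from h import *
import pickle
c,t,R=pickle.load(open("w5.pkl","rb"))
f=lambda u,v,z:(R.T@(p3(c,170+u/3,60+v/3,z)-t)).round(1)
print("front",f(206,186,44),f(308,186,44)); print("frontbottom",f(210,176,2))
print("rear cheeks",f(211,405,44),f(307,405,44),"z36",f(211,405,36)); print("block rear",f(259,361,44))
print("neck",f(256,178,26),f(256,88,26))
print("knob",f(262,561,105))
P=cloud(c); print(P[130:190:10,256].round(1).tolist()); print(P[185:194:4,242].round(1),P[200:215:4,256].round(1))
E
```

```text
front [ 44.3 -17.  218.1] [ 44.3  18.9 218.2]
frontbottom [ 43.3 -17.6 260.1]
rear cheeks [-37.6 -16.5 218.3] [-37.6  20.  218.5] z36 [-40.5 -16.9 226.3]
block rear [-20.1   1.8 218.3]
neck [ 45.1   0.6 236.2] [ 76.8   0.6 236.1]
knob [-70.3   2.7 157.5]
[[499.5, -126.9, 43.7], [496.2, -137.2, 43.1], [492.9, -147.4, 43.9], [489.3, -158.3, 42.3], [485.9, -168.8, 43.7], [482.2, -180.1, 42.9]]
[[ 465.5 -180.5   44.1]
 [ 463.8 -185.4   42.9]
 [ 462.2 -190.    42.6]] [[ 477.5 -194.3   66.8]
 [ 476.3 -197.9   68.8]
 [ 475.5 -200.3   73.8]
 [ 474.4 -203.6   76.4]]
```

Emit:
move_arm(
  rows=[
    [[0.018,0.036,-0.4],0.027,1],
    [[0.036,0.071,-0.8],0.027,1],
    [[0.036,0.071,-1],0.027,1],
    [[0.036,0.071,-1],0.027,1],
  ],
)

```text
time_s: 7.95
tool_pos: [487.2, -152.6, 157.6]
tcp_rot: [-2.529, -1.858, 0.008]
ft_force: [0.4, 0.5, -0.7]
gripper_width: 1.005
```

Emit:
move_arm(
  rows=[
    [[0,0,-0.3],0,1],
    [[0,0,-0.6],0,1],
    [[0,0,-0.8],0,1],
    [[0,0,-0.8],0,1],
    [[0,0,-0.8],0,1],
  ],
)

```text
time_s: 8.45
tool_pos: [487.9, -153.5, 78.9]
tcp_rot: [-2.531, -1.858, 0.007]
ft_force: [0.2, 0.7, -0.2]
gripper_width: 0.997
```

```bash
python3 - <<'E'
from h import *
c=cam("wrist"); 
S=[tool() for _ in range(1)]; t,R,y,s=S[0]; print(t.round(1),y,s["time_s"],s["ft_force"].round(2))
cv2.imwrite("pics/w6.png",c["frame"])
E
```

```text
[ 488.5 -153.6   79.7] 162.5788229768947 8.5 [ 0.48 -0.41  0.35]
```

View pics/w6.png

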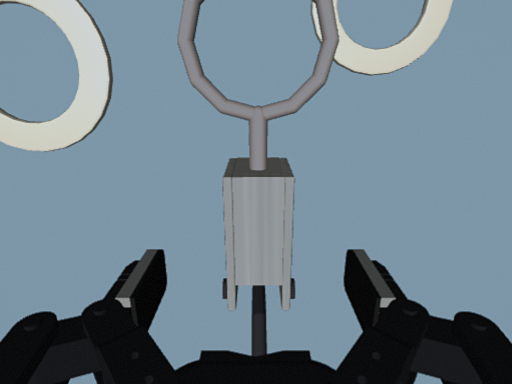

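```bash
python3 - <<'E'
from h import *
c=cam("wrist"); t,R,y,s=tool(); print(t.round(1),y)
f=lambda u,v,z:(R.T@(p3(c,u,v,z)-t)).round(1)
print(f(223,178,44),f(293,178,44),f(228,309,44),f(289,309,44),f(258,168,26),"neck",f(258,110,26))
E
```

```text
[ 488.7 -153.6   80. ] 162.58976982414347
[ 36.8 -15.8  35.9] [36.8 19.9 35.8] [-44.4 -15.6  36.1] [-44.4  20.6  36.1] [37.2  2.2 53.9] neck [69.1  2.2 53.8]
```

Emit:
move_arm(
  rows=[
    [[0.021,-0.006,-0.2],0,1],
    [[0.021,-0.006,-0.4],0,1],
    [[0.021,-0.006,-0.46],0,1],
    [[0.021,-0.006,-0.46],0,1],
    [[0.021,-0.006,-0.46],0,1],
  ],
)

```text
time_s: 9.05
tool_pos: [491.7, -154.6, 35.3]
tcp_rot: [2.53, 1.858, -0.003]
ft_force: [0.9, -1.3, 0.8]
gripper_width: 1.001
```

Emit:
move_arm(
  rows=[
    [[0,0,0],0,0.2],
    [[0,0,0],0,-1],
    [[0,0,0],0,-1],
    [[0,0,0],0,-1],
    [[0,0,0],0,-1],
    [[0,0,0],0,-1],
    [[0,0,0],0,-1],
  ],
  grip_force=60,
)

```text
time_s: 9.75
tool_pos: [491.4, -154.5, 35.9]
tcp_rot: [2.531, 1.859, -0.005]
ft_force: [-2.7, 0.9, 6.4]
gripper_width: 0.422
```

Emit:
move_arm(
  rows=[
    [[0,0,0.05],0,-1],
    [[0,0,0.2],0,-1],
    [[0,0,0.45],0,-1],
    [[0,0,0.7],0,-1],
    [[0,0,0.9],0,-1],
    [[0,0,1],0,-1],
    [[0,0,1],0,-1],
  ],
)

```text
time_s: 10.45
tool_pos: [492.2, -154.8, 137.6]
tcp_rot: [2.529, 1.858, -0.002]
ft_force: [0.7, 0.3, -7.2]
gripper_width: 0.43
```

Emit:
move_arm(
  rows=[
    [[0,0,0.2],0,-1],
    [[0,0.1,0.5],0.1,-1],
    [[0.1,0.3,0.8],0.2,-1],
    [[0.2,0.6,1],0.3,-1],
    [[0.3,0.8,1],0.3,-1],
    [[0.4,1,1],0.3,-1],
    [[0.4,1,1],0.3,-1],
  ],
)

```text
time_s: 11.15
tool_pos: [531.9, -52.6, 235.6]
tcp_rot: [2.374, 2.056, -0.003]
ft_force: [0.0, -0.5, -8.1]
gripper_width: 0.424
```

Emit:
move_arm(
  rows=[
    [[0.1,0.2,0.15],0.06,-1],
    [[0.25,0.5,0.35],0.12,-1],
    [[0.4,0.8,0.6],0.24,-1],
    [[0.52,1,0.64],0.24,-1],
    [[0.52,1,0.64],0.24,-1],
  ],
)

```text
time_s: 11.65
tool_pos: [584.9, 49.3, 299.3]
tcp_rot: [2.238, 2.204, -0.002]
ft_force: [-0.1, -0.5, -7.5]
gripper_width: 0.422
```

Emit:
move_arm(
  rows=[
    [[0,0.2,0],0,-1],
    [[0,0.38,0],0,-1],
    [[0,0.48,0],0,-1],
    [[0,0.48,0],0,-1],
    [[0,0.48,0],0,-1],
  ],
)

```text
time_s: 12.15
tool_pos: [584.5, 96.4, 298.4]
tcp_rot: [2.238, 2.204, -0.005]
ft_force: [-0.9, -0.6, -6.6]
gripper_width: 0.424
```

```bash
python3 - <<'E'
from h import *
c=cam("wrist"); t,R,y,s=tool(); print(t.round(1),y,np.degrees(np.arctan2(R[1,0],R[0,0])),s["time_s"],s["ft_force"].round(2),s["gripper_width"])
print(R.round(3).tolist())
import pickle; pickle.dump((c,t,R),open("w7.pkl","wb"))
cv2.imwrite("pics/w7.png",cv2.resize(c["frame"],(800,600)))
E
```

```text
[584.7  96.3 298.7] 179.0820866095363 89.08226500735675 12.2 [ 0.87  0.64 -6.74] 0.42224374911010026
[[0.016, 1.0, -0.001], [1.0, -0.016, -0.002], [-0.002, -0.001, -1.0]]
```

View pics/w7.png

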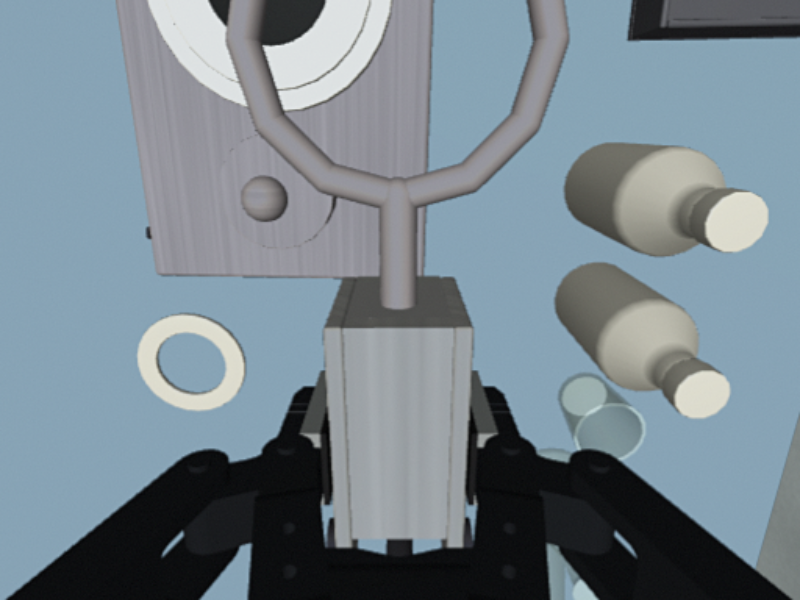

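```bash
python3 - <<'E'
from h import *
import pickle
c,t,R=pickle.load(open("w7.pkl","rb"))
k=.64
P=cloud(c)
# ball: refine centroid via HoughCircles
g=cv2.cvtColor(c["frame"],cv2.COLOR_BGR2GRAY); 
cc=cv2.HoughCircles(cv2.resize(g[100:155,140:200],None,fx=4,fy=4,interpolation=cv2.INTER_CUBIC),cv2.HOUGH_GRADIENT,1,300,param1=60,param2=10,minRadius=45,maxRadius=75); print("hough",cc[0,0,:2]/4+[140,100],cc[0,0,2]/4)
for u,v in [(264*k,199*k),cc[0,0,:2]/4+[140,100]]: print("ball",p3(c,u,v,156).round(1),P[int(v),int(u)].round(1))
a,b=p3(c,162*k,274*k,110),p3(c,424*k,276*k,110); print("front edge",a,b,np.degrees(np.arctan2(*(b-a)[[1,0]])),np.linalg.norm(b-a))
a2,b2=p3(c,432*k,20*k,110),p3(c,426*k,270*k,110); print(np.degrees(np.arctan2(*(a2-b2)[[1,0]])))
# opening centre from outer ring lower arc unavailable fully: hole
f=lambda u,v,z:(R.T@(p3(c,u*k,v*k,t[2]-z)-t)).round(1)   # z = tool depth
for d in (-10,-12,-8): print("front top",d,f(325,327,d),f(471,327,d),"rear",f(340,546,d),f(462,546,d))
print("neck",f(397,307,8),f(397,200,8))
print("depth housing top tool z",[(R.T@(P[v,255]-t)).round(1).tolist() for v in (215,250,300,335)])
E
```

```text
hough [169.625 127.625] 14.45
ball [515.  145.2 156. ] [517.2 146.9 166.8]
ball [515.5 145.  156. ] [518.2 147.  167.4]
front edge [430.62722951  91.94794103 110.        ] [601.29488636  87.93639716 110.        ] -1.3464895626157385 170.7147960212587
88.78355013451564
front top -10 [ 38.6 -16.7 -10.1] [ 38.6  17.7 -10.1] rear [-27.5 -15.7  -9.9] [-27.4  18.4 -10. ]
front top -12 [ 39.4 -16.3 -12.1] [ 39.4  17.4 -12.1] rear [-25.4 -15.4 -11.9] [-25.3  18.  -12. ]
front top -8 [ 37.7 -17.   -8.1] [37.8 18.1 -8.1] rear [-29.6 -16.   -7.9] [-29.5  18.7  -8. ]
neck [37.   0.2  7.9] [65.8  0.3  7.9]
depth housing top tool z [[35.1, 0.7, -7.4], [20.3, 0.6, -7.7], [-4.8, 0.6, -5.9], [-23.1, 0.6, -6.2]]
```

Emit:
move_arm(
  rows=[
    [[-0.2,0,0],-0.013,-1],
    [[-0.5,0,0],-0.013,-1],
    [[-0.8,0,0],-0.013,-1],
    [[-1,0,0],-0.013,-1],
    [[-1,0,0],-0.013,-1],
  ],
)

```text
time_s: 12.7
tool_pos: [482.8, 95.5, 298.8]
tcp_rot: [2.247, 2.195, -0.005]
ft_force: [-0.1, -0.8, -6.8]
gripper_width: 0.424
```

Emit:
move_arm(
  rows=[
    [[-0.2,0,0],0,-1],
    [[-0.4,0,0],0,-1],
    [[-0.4,0,0],0,-1],
    [[-0.4,0,0],0,-1],
  ],
)

```text
time_s: 13.1
tool_pos: [443.2, 95.0, 299.2]
tcp_rot: [2.247, 2.193, -0.003]
ft_force: [0.9, 0.4, -8.0]
gripper_width: 0.425
```

```bash
cat >> h.py <<'E'
def ball(c,u0,v0,w=26,fx=4):
    g=cv2.cvtColor(c["frame"],cv2.COLOR_BGR2GRAY); u0,v0=int(u0),int(v0)
    cc=cv2.HoughCircles(cv2.resize(g[v0-w:v0+w,u0-w:u0+w],None,fx=fx,fy=fx,interpolation=cv2.INTER_CUBIC),cv2.HOUGH_GRADIENT,1,300,param1=60,param2=10,minRadius=45,maxRadius=75)
    return cc[0,0]/fx+[u0-w,v0-w,0]
def proj(c,p):
    T=np.array(c["pose"]); q=T[:3,:3].T@(np.array(p,float)-T[:3,3]); s=np.array([q[0],-q[1]])/-q[2]
    s=s*(1+c["k1"]*(s@s)); K=np.array(c["intrinsics"]); return K[0,0]*s[0]+K[0,2],K[1,1]*s[1]+K[1,2]
E
python3 - <<'E'
from h import *
c=cam("wrist"); t,R,y,s=tool(); print(t.round(1),y,s["time_s"],s["ft_force"].round(2))
b=ball(c,*proj(c,[515,145,156])); print(b,p3(c,b[0],b[1],156).round(1))
cv2.imwrite("pics/w8.png",c["frame"])
E
```

```text
[443.4  95.1 299.2] 178.61726623498984 13.15 [ 0.83  0.3  -7.43]
[340.375      121.375       15.14999962] [515.1 145.6 156. ]
```

View pics/w8.png

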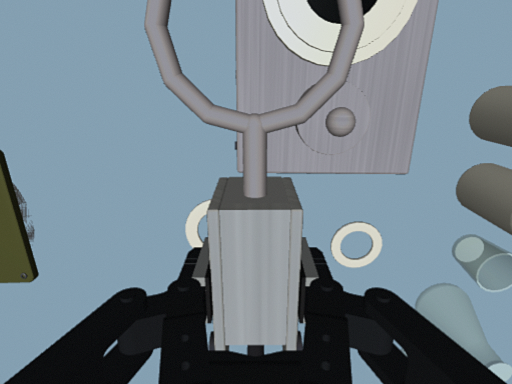

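Emit:
move_arm(
  rows=[
    [[0.15,0.1,0],0,-1],
    [[0.4,0.3,0],0,-1],
    [[0.6,0.48,0],0,-1],
    [[0.715,0.58,0],0,-1],
    [[0.715,0.58,0],0,-1],
    [[0.715,0.58,0],0,-1],
  ],
)

```text
time_s: 13.75
tool_pos: [515.4, 152.9, 298.6]
tcp_rot: [2.247, 2.194, -0.006]
ft_force: [0.2, -0.4, -6.3]
gripper_width: 0.427
```

Emit:
move_arm(
  rows=[
    [[0,0,-0.2],0,-1],
    [[0,0,-0.5],0,-1],
    [[0,0,-0.7],0,-1],
    [[0,0,-0.8],0,-1],
    [[0,0,-0.8],0,-1],
    [[0,0,-0.8],0,-1],
  ],
)

```text
time_s: 14.35
tool_pos: [515.9, 152.8, 219.8]
tcp_rot: [2.247, 2.192, -0.003]
ft_force: [0.3, 0.4, -6.4]
gripper_width: 0.418
```

```bash
python3 - <<'E'
from h import *
T=[]
c=cam("scene"); t,R,y,s=tool(); T.append(t); cv2.imwrite("pics/s9.png",cv2.resize(c["frame"][70:220,230:420],None,fx=4,fy=4,interpolation=cv2.INTER_CUBIC))
for _ in range(3): cam("wrist"); t,R,y,s=tool(); T.append(t)
print(np.round(T,2),y,s["ft_force"].round(2),s["time_s"],R.round(3).tolist())
E
```

```text
[[516.32 152.91 220.48]
 [516.41 152.98 220.69]
 [516.33 153.03 220.57]
 [516.2  153.03 220.36]] 178.61587897374022 [ 0.34 -0.26 -7.95] 14.55 [[0.024, 1.0, 0.001], [1.0, -0.024, -0.003], [-0.003, 0.001, -1.0]]
```

View pics/s9.png

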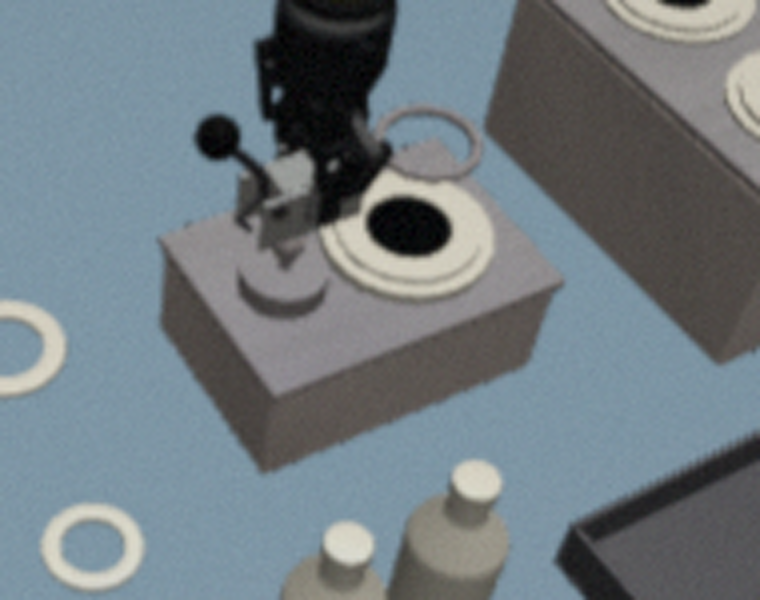

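Emit:
move_arm(
  rows=[
    [[-0.014,0,-0.04],0,-1],
    [[-0.014,0,-0.08],0,-1],
    [[-0.014,0,-0.12],0,-1],
    [[-0.014,0,-0.16],0,-1],
    [[-0.014,0,-0.2],0,-1],
    [[-0.014,0,-0.22],0,-1],
    [[-0.014,0,-0.22],0,-1],
  ],
)

```text
time_s: 15.25
tool_pos: [514.5, 153.0, 197.7]
tcp_rot: [2.246, 2.193, -0.003]
ft_force: [0.2, 0.6, -7.7]
gripper_width: 0.425
```

```bash
python3 - <<'E'
from h import *
for _ in range(3): cam("wrist"); t,R,y,s=tool(); print(t.round(2),s["ft_force"].round(2),s["torque"].round(2),s["time_s"])
E
```

```text
[514.71 153.01 198.09] [ 0.32 -0.02 -6.48] [-0.06 -0.04 -0.03] 15.3
[514.87 153.07 198.38] [-0.45 -0.66 -6.84] [-0.04 -0.04 -0.03] 15.35
[514.96 153.07 198.56] [ 0.12 -0.99 -6.93] [-0.05  0.03  0.02] 15.4
```

Emit:
move_arm(
  rows=[
    [[0,0,-0.03],0,-1],
    [[0,0,-0.06],0,-1],
    [[0,0,-0.09],0,-1],
    [[0,0,-0.12],0,-1],
    [[0,0,-0.12],0,-1],
  ],
)

```text
time_s: 15.9
tool_pos: [514.5, 153.0, 185.7]
tcp_rot: [2.246, 2.193, -0.003]
ft_force: [-0.2, -0.7, -7.1]
gripper_width: 0.423
```

```bash
python3 - <<'E'
from h import *
for _ in range(3): cam("wrist"); t,R,y,s=tool(); print(t.round(2),s["ft_force"].round(2),s["torque"].round(2),s["time_s"])
E
```

```text
[514.68 153.02 186.06] [-0.41  0.61 -6.8 ] [-0.06  0.02  0.  ] 15.95
[514.86 153.05 186.34] [ 0.09 -0.2  -7.04] [-0.09  0.02  0.02] 16.0
[515.   153.08 186.58] [-0.02 -0.1  -7.87] [-0.09 -0.   -0.02] 16.05
```

Emit:
move_arm(
  rows=[
    [[0,0,-0.04],0,-1],
    [[0,0,-0.08],0,-1],
    [[0,0,-0.12],0,-1],
    [[0,0,-0.15],0,-1],
    [[0,0,-0.15],0,-1],
  ],
)

```text
time_s: 16.55
tool_pos: [514.5, 153.0, 170.6]
tcp_rot: [2.246, 2.193, -0.003]
ft_force: [-0.3, 0.6, -7.1]
gripper_width: 0.43
```

Emit:
move_arm(
  rows=[
    [[0,0,-0.01],0,-1],
    [[0,0,-0.02],0,-1],
    [[0,0,-0.02],0,-1],
  ],
)

```text
time_s: 16.85
tool_pos: [514.5, 153.0, 168.6]
tcp_rot: [2.246, 2.193, -0.003]
ft_force: [-0.0, 0.5, -7.3]
gripper_width: 0.423
```

```bash
python3 - <<'E'
from h import *
for _ in range(3): cam("wrist"); t,R,y,s=tool(); print(t.round(2),s["ft_force"].round(2),s["torque"].round(2),s["time_s"])
E
```

```text
[514.52 153.   168.67] [-0.59 -0.51 -6.98] [-0.06 -0.01  0.05] 16.9
[514.57 153.   168.74] [ 0.64 -0.05 -7.85] [-0.04 -0.   -0.01] 16.95
[514.6  153.01 168.81] [-0.03  0.03 -7.02] [-0.02 -0.07  0.04] 17.0
```

Nearly at the collar; nudging in 1 mm steps until the force rises.

Emit:
move_arm(
  rows=[
    [[0,0,-0.008],0,-1],
    [[0,0,-0.015],0,-1],
    [[0,0,-0.015],0,-1],
  ],
)

```text
time_s: 17.3
tool_pos: [514.8, 153.0, 168.0]
tcp_rot: [2.246, 2.193, -0.002]
ft_force: [-2.3, -1.3, -3.8]
gripper_width: 0.425
```

Emit:
move_arm(
  rows=[
    [[0,0,-0.005],0,-1],
    [[0,0,-0.01],0,-1],
    [[0,0,-0.01],0,-1],
  ],
)

```text
time_s: 17.6
tool_pos: [514.9, 153.1, 167.9]
tcp_rot: [2.246, 2.193, -0.002]
ft_force: [-5.1, -1.4, 2.8]
gripper_width: 0.424
```

Emit:
move_arm(
  rows=[
    [[0,0,0],0,-0.1],
    [[0,0,0],0,0.1],
    [[0,0,0],0,0.5],
    [[0,0,0],0,1],
    [[0,0,0],0,1],
    [[0,0,0],0,1],
    [[0,0,0],0,1],
  ],
)

```text
time_s: 18.3
tool_pos: [514.9, 153.1, 167.9]
tcp_rot: [2.246, 2.193, -0.002]
ft_force: [-1.2, -0.2, 0.2]
gripper_width: 1.003
```

Emit:
move_arm(
  rows=[
    [[0,0,0.3],0,1],
    [[0,0,0.7],0,1],
    [[0,0,1],0,1],
    [[0,0,1],0,1],
    [[0,0,1],0,1],
  ],
)

```text
time_s: 18.8
tool_pos: [515.2, 153.1, 268.7]
tcp_rot: [2.245, 2.192, -0.0]
ft_force: [-0.5, -1.0, 0.2]
gripper_width: 1.002
```

```bash
python3 - <<'E'
from h import *
c=cam("wrist"); t,R,y,s=tool(); print(t.round(2),y,s["ft_force"].round(2),s["time_s"])
g=c["frame"]; cv2.imwrite("pics/w10.png",g)
f=lambda p:np.round(proj(c,p),1)
P=cloud(c); print([P[v,256].round(1).tolist() for v in range(150,260,15)])
d=np.array([.024,1.]); S=np.array([514.9,145.2])
for n,a,z in [("front",45,176),("neck",74,158),("knob",-70,237),("rear",-38,176)]: print(n,f([*(S+a*d),z]))
E
```

```text
[514.5  152.98 267.08] 178.62075187809833 [ 0.13 -0.23 -0.37] 18.85
[[517.8, 190.3, 166.5], [517.5, 181.7, 175.9], [517.3, 170.9, 175.9], [517.8, 235.8, 385.4], [516.7, 148.0, 175.6], [516.4, 135.9, 175.4], [516.1, 120.7, 170.1], [516.0, 118.0, 187.7]]
front [253.4 153. ]
neck [253.4 107.1]
knob [253.6 358.2]
rear [253.7 259.4]
```

View pics/w10.png

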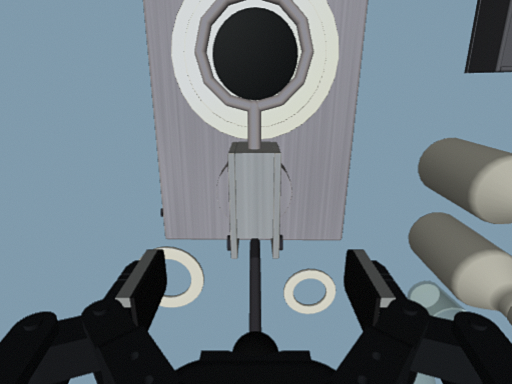

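Emit:
move_arm(
  rows=[
    [[0,0,0.3],0,1],
    [[0,-0.3,0.3],0,1],
    [[-0.013,-0.6,0.3],0,1],
    [[-0.013,-0.78,0.1],0,1],
    [[-0.013,-0.78,-0.1],0,1],
    [[-0.013,-0.78,-0.24],0,1],
    [[-0.013,-0.78,-0.24],0,1],
    [[-0.013,-0.78,-0.24],0,1],
  ],
)

```text
time_s: 19.65
tool_pos: [512.9, 75.3, 242.3]
tcp_rot: [2.247, 2.194, -0.006]
ft_force: [0.5, 0.1, 1.1]
gripper_width: 0.998
```

Emit:
move_arm(
  rows=[
    [[0,0,0],0,0],
    [[0,0,0],0,-1],
    [[0,0,0],0,-1],
    [[0,0,0],0,-1],
    [[0,0,0],0,-1],
    [[0,0,0],0,-1],
    [[0,0,0],0,-1],
  ],
  grip_force=20,
)

```text
time_s: 20.35
tool_pos: [513.2, 75.2, 242.8]
tcp_rot: [2.246, 2.194, -0.005]
ft_force: [1.2, -1.3, 2.7]
gripper_width: 0.336
```

Emit:
move_arm(
  rows=[
    [[-0.002,-0.075,-0.053],0,-1],
    [[-0.003,-0.139,-0.109],0,-1],
    [[-0.005,-0.201,-0.176],0,-1],
    [[-0.006,-0.255,-0.249],0,-1],
    [[-0.007,-0.301,-0.329],0,-1],
    [[-0.008,-0.337,-0.413],0,-1],
    [[-0.009,-0.364,-0.5],0,-1],
    [[-0.009,-0.364,-0.5],0,-1],
  ],
)

```text
time_s: 21.15
tool_pos: [511.5, 38.1, 190.9]
tcp_rot: [2.248, 2.194, -0.009]
ft_force: [0.1, -0.9, -0.3]
gripper_width: 0.333
```

Emit:
move_arm(
  rows=[
    [[0,-0.007,-0.04],0,-1],
    [[0,-0.014,-0.08],0,-1],
    [[0,-0.015,-0.095],0,-1],
    [[0,-0.015,-0.095],0,-1],
  ],
)

```text
time_s: 21.55
tool_pos: [511.6, 36.6, 181.9]
tcp_rot: [2.247, 2.194, -0.009]
ft_force: [-0.4, -1.4, 4.9]
gripper_width: 0.335
```

```bash
python3 - <<'E'
from h import *
for _ in range(2): cam("wrist"); t,R,y,s=tool(); print(t.round(2),s["ft_force"].round(2),s["torque"].round(2),s["time_s"])
E
```

```text
[511.65  36.63 182.05] [-0.03 -2.59  4.36] [-0.19  0.21  0.06] 21.6
[511.63  36.63 182.05] [-1.25 -2.8   3.62] [-0.21  0.23  0.03] 21.65
```

Emit:
move_arm(
  rows=[
    [[0,0,0],0,0],
    [[0,0,0],0,1],
    [[0,0,0],0,1],
    [[0,0,0],0,1],
    [[0,0,0],0,1],
    [[0,0,0.3],0,1],
    [[0,0,0.7],0,1],
    [[0,0,1],0,1],
  ],
)

```text
time_s: 22.45
tool_pos: [511.9, 36.7, 284.1]
tcp_rot: [2.247, 2.193, -0.007]
ft_force: [0.3, 0.3, 0.9]
gripper_width: 1.0
```

Emit:
move_arm(
  rows=[
    [[0,0.1,0.1],0,1],
    [[0,0.3,0.1],0,1],
    [[0,0.3,0.1],0,1],
    [[0,0.3,0.1],0,1],
  ],
)

```text
time_s: 22.85
tool_pos: [511.3, 67.1, 292.6]
tcp_rot: [2.246, 2.196, -0.01]
ft_force: [-0.0, 0.3, 0.0]
gripper_width: 1.0
```

```bash
python3 - <<'E'
from h import *
c=cam("wrist"); w=c["frame"]; t,R,y,s=tool(); print(t.round(1),s["ft_force"].round(2),s["time_s"])
P=cloud(c); z=P[...,2]
M=(z>172)&(z<180)&(abs(P[...,0]-515)<25)&(P[...,1]>100)&(P[...,1]<200); q=P[M]; A=np.c_[q[:,:2]-q[:,:2].mean(0),np.ones(len(q))]; print("top plane slope,height",np.linalg.lstsq(A,q[:,2],rcond=None)[0].round(3))
m=(w.max(2)<40).astype(np.uint8); m[:,:175]=0;m[:,335:]=0;m[345:]=0
n,l,st,ce=cv2.connectedComponentsWithStats(cv2.morphologyEx(m,cv2.MORPH_OPEN,np.ones((15,15),np.uint8)))
for i in range(1,n): print(ce[i],st[i],p3(c,*ce[i],178).round(1),P[int(ce[i][1]),int(ce[i][0])].round(1))
c2=cam("scene"); sc=cv2.resize(c2["frame"][60:210,230:420],(486,384),interpolation=cv2.INTER_CUBIC)
cv2.imwrite("pics/f.png",cv2.resize(np.hstack([w,sc]),(800,308)))
E
```

```text
[511.3  66.8 292.6] [ 0.14 -0.93 -0.16] 22.9
top plane slope,height [1.00000e-03 1.00000e-03 1.75306e+02]
[256.61117318 227.65921788] [241 213  32  31 895] [512.2  37.1 178. ] [511.8  43.5 189.8]
```

View pics/f.png

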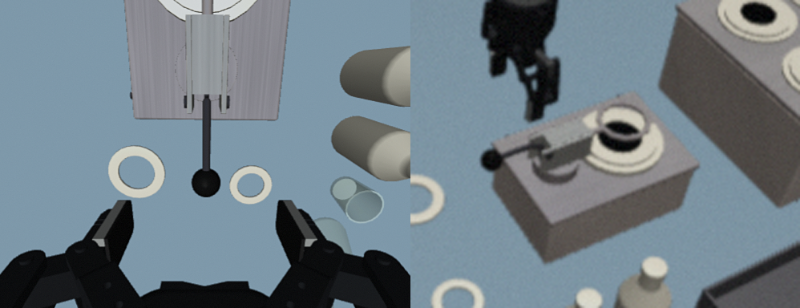

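```bash
python3 -c "
from bench import env; print(env.close_job())"
```

```text
the job is handed in; nothing more can be done
None
```

The funnel ring is mounted on the small water bath and locked. I handed the job in at about 23 s, and the interface gives no verdict.

**What I did:**
- I pinched the knob and raised the handle along its arc to the stop.
- I gripped the housing and measured the ball from both sides with the wrist camera.
- I lowered the coupler over the ball until the force rose at the collar, then released it.
- I pinched the knob again and brought the handle down along its arc to the stop, with about 4 N of push-back.
- I opened the gripper and backed away.

**Last checks:**
- **Seating:** the housing top is level, with a slope of about 0.001. Its height reads 175.3 mm, against 176 mm expected when seated.
- **Handle:** the knob is at y = 37.1 mm, against about 37.2 mm expected when fully down.
- **Ring:** the view after seating showed it centred over the opening by eye. I did not measure that offset in mm.
- **Clearance:** the gripper is well clear and the force reads about zero.
- **Bystanders:** those in view looked in place. I did not measure their positions again.

**Small disagreements:**
- The bath's edges put the ball's x about 1.5 mm away from the direct measurement. I used the direct one, and the coupler went on without resistance.
- A sideways force of about 5 N showed at collar contact. It dropped to about 1 N on release.

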